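Unstack the hardware tins into their holders

TASK

Take the stack of hardware tins on the white board apart and set each of the four tins flat into the recess of the plywood holder that has its own shape and size: oblong, square, large round and small round. They are full of loose rivets, so keep them upright and set them down rather than dropping them, and leave the maul and the glue jar at the far side of the bench where they are.

Things in the scene. Friction and masses are not known exactly. Their poses are not given: they have to be found in the camera images.
- oblong_tin: Largest hardware tin: closed plain steel tin, oblong, 150 x 60 mm, 34 mm high, 0.3 to 0.56 kg. Bottom of the stack, lying on a fixed white plastic cutting board, 190 x 110 mm and 12 mm thick, that is about aligned with it. Origin: centre of its underside; x along its length, y along its 60 mm width, z up.
- square_tin: Square closed steel tin, 52 x 52 mm, 32 mm high, 0.14 to 0.28 kg. Stands on one end of the oblong tin, its centre about 38 mm from the oblong's middle (which end varies), and carries the small round tin. Origin: centre of its underside; x and y along its sides, z up.
- round_tin: Large round closed steel tin, 54 mm diameter, 32 mm high, 0.13 to 0.25 kg. Stands on the other end of the oblong tin, beside the square tin (gap about 23 mm). Origin: centre of its underside; z up.
- small_tin: Small round closed steel tin, 36 mm diameter, 30 mm high, 0.06 to 0.11 kg. Stands on top of the square tin. Origin: centre of its underside; z up.
- oblong_holder: Fixed birch plywood holder block, 182 x 92 mm, 16 mm tall, on the bench, with one oblong 162 x 72 mm recess in the middle of its top, 6 mm deep (recess floor lined grey, 10 mm above the bench; 6 mm of room around the oblong tin that belongs there). Origin: centre of its underside; z up; x along its length (either way round fits).
- square_holder: Fixed birch plywood holder block, 84 x 84 mm, 16 mm tall, on the bench, with one square 64 x 64 mm recess in the middle of its top, 6 mm deep (recess floor lined grey, 10 mm above the bench; 6 mm of room around the square tin that belongs there). Origin: centre of its underside; z up; x and y along the sides of block and recess (any quarter turn fits).
- round_holder: Fixed birch plywood holder block, 84 x 84 mm, 16 mm tall, on the bench, with one large round 66 mm diameter recess in the middle of its top, 6 mm deep (recess floor lined grey, 10 mm above the bench; 6 mm of room around the large round tin that belongs there). Origin: centre of its underside; z up.
- small_holder: Fixed birch plywood holder block, 84 x 84 mm, 16 mm tall, on the bench, with one small round 48 mm diameter recess in the middle of its top, 6 mm deep (recess floor lined grey, 10 mm above the bench; 6 mm of room around the small round tin that belongs there). Origin: centre of its underside; z up.
- maul: Bystander, leave alone: wooden maul standing on its head, 72 mm diameter, 170 mm tall, at the far side of the bench. Origin: centre of its underside; z up.
- glue_jar: Bystander, leave alone: closed amber glass jar, 68 mm diameter, 85 mm tall, at the far side of the bench. Origin: centre of its underside; z up.
Mind the look-alikes: they are no part of the job. Leave any orange or pink look-alike of the round_tin alone. Leave any purple or yellow look-alike of the oblong_tin alone.

How it is judged:
At the end, for the whole second after the job is handed in: Each tin lies flat in the recess of its own holder (centre within 10 mm of the holder's centre, underside down on the recess floor to 2.5 mm, within 3 degrees of level), released and at rest (horizontal distance between oblong_tin and oblong_holder below 0.01 m and z of oblong_tin in the frame of oblong_holder below 0.0125 m and angle between each of oblong_tin, square_tin, round_tin, small_tin's own z axis and vertical below 0.06 rad and contact force between the fingers and oblong_tin below 0.05 N and linear speed of each of oblong_tin, square_tin, round_tin, small_tin below 0.02 m/s and horizontal distance between square_tin and square_holder below 0.01 m and z of square_tin in the frame of square_holder below 0.0125 m and contact force between the fingers and square_tin below 0.05 N and horizontal distance between round_tin and round_holder below 0.01 m and z of round_tin in the frame of round_holder below 0.0125 m and contact force between the fingers and round_tin below 0.05 N and horizontal distance between small_tin and small_holder below 0.01 m and z of small_tin in the frame of small_holder below 0.0125 m and contact force between the fingers and small_tin below 0.05 N); the robot touches nothing.
It fails at once if the wooden maul is disturbed (moved more than 25 mm) (distance of maul from where it was at the start of the episode above 0.025 m).
It fails at once if the glue jar is disturbed (moved more than 25 mm) (distance of glue_jar from where it was at the start of the episode above 0.025 m).
It fails at once if a tin is tipped more than about 35 degrees (angle between any of oblong_tin, square_tin, round_tin, small_tin's own z axis and vertical above 0.6 rad).
It fails at once if a tin is dropped (falls free from more than about 2 cm) ((contact force between the fingers and oblong_tin below 0.05 N and linear speed of oblong_tin above 0.65 m/s) or (contact force between the fingers and square_tin below 0.05 N and linear speed of square_tin above 0.65 m/s) or (contact force between the fingers and round_tin below 0.05 N and linear speed of round_tin above 0.65 m/s) or (contact force between the fingers and small_tin below 0.05 N and linear speed of small_tin above 0.65 m/s)).
It also fails if it takes over 118 s, if anything falls off the work surface, if the arm or the gripper's body presses on something with over 40 N, if the wrist force passes 120 N, or if a joint passes its speed limit or range.

ROBOT

A 6-joint arm with a two-finger parallel gripper is mounted at the origin on the work surface. World frame = base frame: x ahead of the robot, y to its left, z up, the work surface at z = 0. Lengths are in m, angles in rad, forces in N, time in s.
With the tool pointing down it reaches from about 0.425 to 0.95 m from the base axis. Payload 14.7 kg.
Tool frame: the origin (TCP) lies midway between the tips of the shut fingers; the grasp point (between the pads) lies 19 mm behind it; z points along the fingers, x is the direction in which the jaws open and shut, and the axes are right-handed (so a half turn about z gives the same grasp; the last joint's range is limited). The gripper opens to 85 mm and grips with 20 to 120 N. Pads are 22 mm wide; open, the fingers measure 114 mm over their backs; the gripper's body (76 mm by 85 mm) begins 54 mm behind the grasp point. The pads swing forward as they close: fully open they stand 13 mm farther back than shut.
Start: joints at [-1.375, 0.48, 1.596, -0, 1.065, -0.047], TCP at [0.156, -0.631, 0.231] pointing down, gripper open.
Joint ranges: [-2.75, 2.75], [-0.82, 2.05], [0.23, 2.67], [-1.56, 4.7], [0.09, 2.69], [-2.92, 2.92]. Speed limits (rad/s): [1.89, 1.89, 2.39, 3.01, 3.01, 3.01].

INTERFACE

Orientations are given as a 3x3 rotation matrix whose columns are the frame's x, y, z axes.
In Python, from station import * gives the robot as it stands.
- The arm moves only by the tool send_rows, never from a script. Its argument "series" is text: rows parted by semicolons, each of 5 numbers parted by spaces: the finger opening in mm, from 0 to 85.4, then the shift along the world's x, y, z in mm, then the turn about the world's z in rad. In form: jaw tx ty tz spin; .... A call has 1 to 12 rows; each row shifts and turns the commanded pose from where the row before left it; what a row does not reach is not made up. A row lasts 1/10 s, in which the tool goes at most 50 mm and 8.59 degrees, less where a joint would pass 70% of its speed; a pose out of reach is approached as far as the arm can. A call with a gripper value outside its range is refused whole. The fingers move at their own pace and stop on an object; the grip force is fixed at half the most. Time passes only in rows, so rows that do not move let the fingers close. It gives the time, the measured TCP pose, the force and the opening at its end, in the units of the state.
- get_obs(): the state, without advancing time (a new reading comes with each control period).
- capture(name): name is "side" or "top" or "wrist"; returns a dict with "image" (480x640x3 uint8, red, green, blue), "vertical_fov" (degrees; the focal length in pixels is half the picture's height over the tangent of half this angle, whatever the lens; pixels are square), "cx", "cy" (the principal point, pixels), "k1" (the pictures are not rectified: a ray, as slopes to the right and down, at radius r is drawn at 1 + k1 r^2 times it, then the intrinsics apply), "rvec" (rotation vector, rad) and "tvec" (3), from world to camera coordinates, as OpenCV has them; the wrist camera has in their place "T_tool_cam" (4x4, takes a point from camera to tool coordinates, whose origin is the TCP and whose axes are the tool frame's). Camera axes: x right, y down, z forward; pixel columns grow to the right and rows downward; lengths in m; the calibration is good to about 2 mm. A picture is of the moment at which its call begins: read the wrist's pose just before it. There is no depth.
- finish_job(): hands the job in, once; it reports no verdict.
The state is a dict: "time": time; "joint_pos": joint angles; "qvel": joint speeds; "joint_torque": joint torques, N m; "ee_pos": TCP position; "tcp_rot": TCP orientation; "force": force on the tool from outside, world axes, zero at the start; "ft_torque": the same for the moment, N m; "gripper_width": finger opening in m.
Only numpy, scipy, OpenCV 4.12 (cv2) and the standard library are available. Lean on these libraries where they do the work, as an engineer would, in place of code of your own. Each camera call takes 0.05 s, during which the arm holds its last target. There are 200 camera calls.

## Working session

There is one attempt and no reset: what is moved stays moved. The work goes in short steps, Python scripts to look and compute and a tool call to move; the robot and the scene stay as the last step left them, time stands still between calls to the robot, and variables do not carry over. Pictures are saved under pics/ and viewed, about 12 in all and at most 16, crops included, and the job is handed in when it is done.

Besides the shell and the picture viewer there is one more tool, called after ">>>" in YAML: its name, and indented under it one key for each argument. send_rows: Moves the arm, as the interface text tells. Its arguments: {"type":"object","properties":{"series":{"type":"string"}},"required":["series"]}

```bash
ls; mkdir -p pics
python3 - <<'E'
from station import *
import cv2,numpy as np
o=get_obs();print(o['time'],o['ee_pos'],o['tcp_rot'],o['force'],o['gripper_width'])
for n in("top","side"):
    c=capture(n);cv2.imwrite(f"pics/{n}0.png",c['image'][:,:,::-1]);print({k:v for k,v in c.items() if k!='image'})
E
```

```text
pics
0.0 [ 0.15621003 -0.6305071   0.23065593] [[ 2.40410789e-01 -9.70671208e-01 -2.41671918e-04]
 [-9.70670444e-01 -2.40410903e-01  1.21948850e-03]
 [-1.24182294e-03 -5.85944044e-05 -9.99999227e-01]] [-0.38567103 -0.02831462  0.26754031] 0.0852591928763304
{'vertical_fov': 49.086301561473, 'cx': 316.77157159319364, 'cy': 241.1427364858177, 'k1': -0.03427893708760055, 'rvec': array([ 2.13862166, -2.11183335,  0.19353429]), 'tvec': array([-0.10646134,  0.55615756,  1.12062882])}
{'vertical_fov': 56.14748797190136, 'cx': 312.0985302295985, 'cy': 235.30683441038008, 'k1': -0.0824011572377911, 'rvec': array([ 2.13767428, -0.22382314,  0.11180251]), 'tvec': array([-0.57948006,  0.08275263,  1.26038361])}
```

View pics/top0.png

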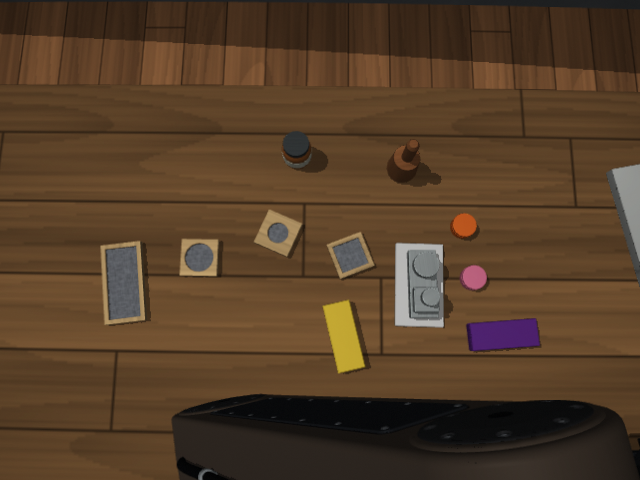

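View pics/side0.png

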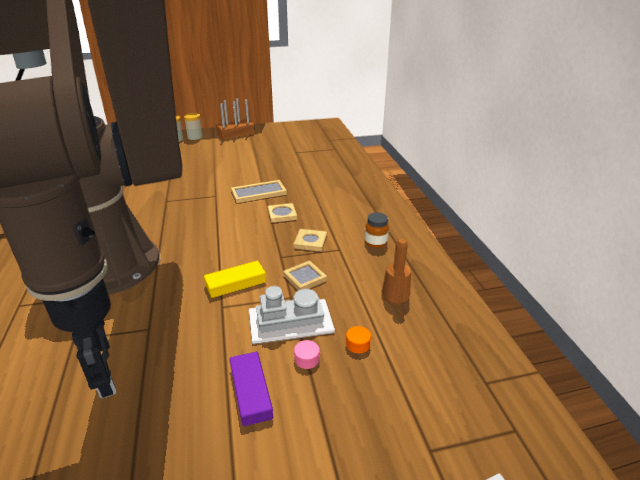

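The top view shows these, by pixel:
- **Stack:** on the white board at (420,285). The large round tin is at (426,263), and the square tin with the small tin on it is at about (430,300).
- **Holders:** oblong (124,283), large round (199,257), small round (278,233), square (351,255).
- **Look-alikes:** orange (465,225), pink (474,278), yellow (344,336), purple (503,334). None of these is to be touched. The plain steel tins on the white board are the ones meant.

```bash
cat > h.py <<'E'
from station import *
import cv2,numpy as np
def K(c):
    f=240/np.tan(np.radians(c['vertical_fov'])/2);return np.array([[f,0,c['cx']],[0,f,c['cy']],[0,0,1]])
def pose(c,o=None):
    if 'rvec' in c:
        R=cv2.Rodrigues(c['rvec'])[0];return R.T,-R.T@c['tvec']
    T=np.eye(4);T[:3,:3]=o['tcp_rot'];T[:3,3]=o['ee_pos'];T=T@c['T_tool_cam'];return T[:3,:3],T[:3,3]
def cast(c,px,z,o=None):
    px=np.asarray(px,float).reshape(-1,2);k=K(c);d=(px-k[:2,2])/k[0,0];u=d.copy()
    for _ in range(20): u=d/(1+c['k1']*(u**2).sum(1,keepdims=True))
    R,t=pose(c,o);r=np.c_[u,np.ones(len(u))]@R.T
    return t+r*((z-t[2])/r[:,2])[:,None]
def proj(c,P,o=None):
    R,t=pose(c,o);q=(np.asarray(P,float).reshape(-1,3)-t)@R;u=q[:,:2]/q[:,2:];u=u*(1+c['k1']*(u**2).sum(1,keepdims=True));k=K(c);return u*k[0,0]+k[:2,2]
def rect(c,mask,z,o=None):
    "min-area rectangle of the largest blob of mask, on the plane z, in mm, with the long side's angle"
    cs=cv2.findContours(mask,cv2.RETR_EXTERNAL,cv2.CHAIN_APPROX_NONE)[0];k=max(cs,key=cv2.contourArea)
    P=cast(c,k,z,o)[:,:2]*1000
    (x,y),(w,h),a=cv2.minAreaRect(P.astype(np.float32))
    if h>w:w,h,a=h,w,a+90
    return np.round([x,y,w,h,(a+90)%180-90],1)
def roi(mask,x0,y0,x1,y1):
    m=np.zeros_like(mask);m[y0:y1,x0:x1]=mask[y0:y1,x0:x1];return m
E
python3 - <<'E'
from h import *
c=capture("top");im=c['image'];hsv=cv2.cvtColor(im,cv2.COLOR_RGB2HSV)
print(pose(c)[1])
for n,p in dict(tan=(104,283),grey=(124,283),board=(400,285),tin=(415,285),top=(426,258),wood=(220,300),sq=(420,290)).items(): print(n,hsv[p[1],p[0]])
grey=cv2.inRange(hsv,(0,0,40),(180,60,170)); white=cv2.inRange(hsv,(0,0,185),(180,40,255))
tan=cv2.inRange(hsv,(8,60,140),(30,160,255))
for n,b in dict(oblong=(95,230,155,335),round=(172,230,228,285),small=(250,205,308,262),square=(322,228,380,282)).items():
    print(n,'recess',rect(c,roi(grey,*b),.013),'block',rect(c,roi(grey|tan,*b),.016))
print('board',rect(c,roi(white|grey,385,235,455,335),.012))
z=cv2.resize(im[225:345,340:500],None,fx=5,fy=5,interpolation=cv2.INTER_CUBIC)
cv2.imwrite('pics/z1.png',z[:,:,::-1])
E
```

```text
[ 0.34467539 -0.10197626  1.20301866]
tan [ 18 109 173]
grey [109  21  95]
board [ 30   3 183]
tin [ 84   9 135]
top [ 84  10 130]
wood [ 14 145 102]
sq [ 96   9 135]
oblong recess [464.1 342.5 161.1  70.7   7.7] block [464.2 342.7 181.   91.6   7.7]
round recess [524.2 171.4  62.5  60.3 -89.2] block [ 5.238e+02  1.709e+02  8.350e+01  8.320e+01 -2.000e-01]
small recess [583.7  -8.4  44.9  43.9   1.3] block [584.2  -8.4  83.6  83.2  66.8]
square recess [ 533.6 -175.8   63.5   62.9  -68.2] block [ 534.2 -175.4   82.9   82.9  -68.2]
board [ 468.2 -333.2  190.6  109.6   -0.8]
```

View pics/z1.png

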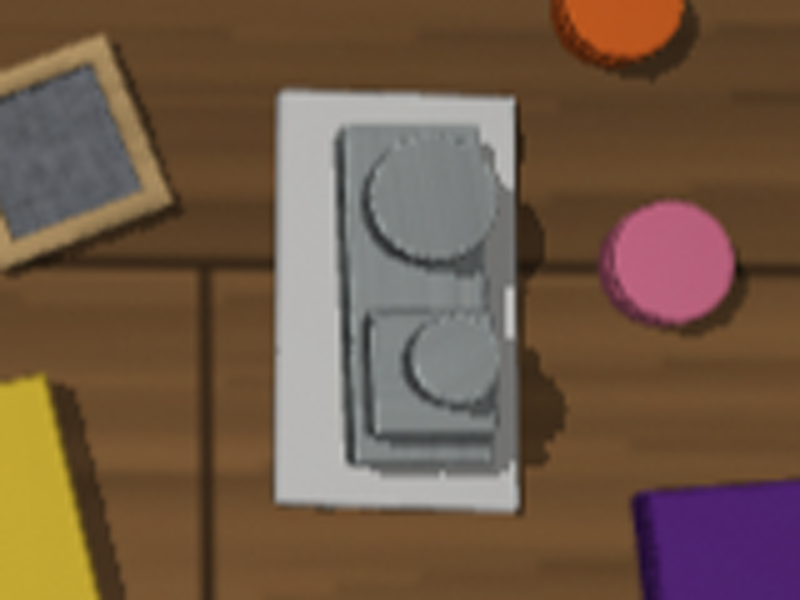

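Run:
```python
from h import *
c=capture("top");q=lambda *p:np.array(p)/5+[340,225]-.4
f=lambda n,p,z:print(n,np.round(cast(c,p,z)*1000,1)[:,:2].tolist())
f('small',q((455,360)),.108);f('round',q((434,197)),.078)
f('sq',q((370,313),(492,310),(372,436),(494,434)),.078)
f('obl',q((343,127),(352,464),(477,127),(491,464)),.046)
print(capture("wrist")['T_tool_cam'].round(3))
```

```text
small [[432.5, -338.1]]
round [[505.2, -337.2]]
sq [[454.6, -308.5], [456.5, -361.0], [402.2, -308.3], [403.6, -360.4]]
obl [[540.8, -303.9], [391.6, -305.2], [541.6, -364.0], [392.2, -366.1]]
[[ 1.    -0.001 -0.    -0.001]
 [ 0.001  0.964  0.266 -0.067]
 [ 0.    -0.266  0.964 -0.142]
 [ 0.     0.     0.     1.   ]]
```

>>> send_rows:
  series: "85 30 15 20 0.15;85 30 25 20 0.15;85 30 25 20 0.15;85 30 30 10 0.15;85 30 30 0 0.15;85 30 30 0 0.15;85 30 30 0 0.15;85 30 30 0 0.15;85 30 30 0 0.13;85 20 20 0 0;85 0 0 0 0"

```text
time: 1.35
ee_pos: [0.4485, -0.3633, 0.3013]
tcp_rot: [[1.0, 0.005, 0.001], [0.005, -1.0, 0.001], [0.001, -0.001, -1.0]]
force: [-0.4, -0.3, 0.7]
gripper_width: 0.0851
```

The oblong's length runs along world x, so the jaws have to close along y. I'll turn the tool and take a close look.

>>> send_rows:
  series: "85 -8 12 -20 -0.143;85 -8 13 -20 -0.143;85 0 0 -10 -0.143;85 0 0 0 -0.143;85 0 0 0 -0.143;85 0 0 0 -0.143;85 0 0 0 -0.143;85 0 0 0 -0.143;85 0 0 0 -0.143;85 0 0 0 -0.143;85 0 0 0 -0.143;85 0 0 0 0"

```text
time: 2.55
ee_pos: [0.4299, -0.3413, 0.2513]
tcp_rot: [[-0.004, -1.0, -0.0], [-1.0, 0.004, -0.0], [0.0, 0.0, -1.0]]
force: [-0.4, 0.2, -0.1]
gripper_width: 0.0851
```

Run:
```python
from h import *
o=get_obs();c=capture("wrist");cv2.imwrite('pics/w1.png',c['image'][:,:,::-1]);print(o['ee_pos'],o['joint_pos'],o['tcp_rot'][:,0])
```

```text
[ 0.42991616 -0.34131747  0.25127089] [-7.26158660e-01  3.18219703e-01  1.80616282e+00 -1.52473569e-04
  1.01727430e+00  8.48383255e-01] [-3.66541808e-03 -9.99993281e-01  5.48740010e-05]
```

View pics/w1.png

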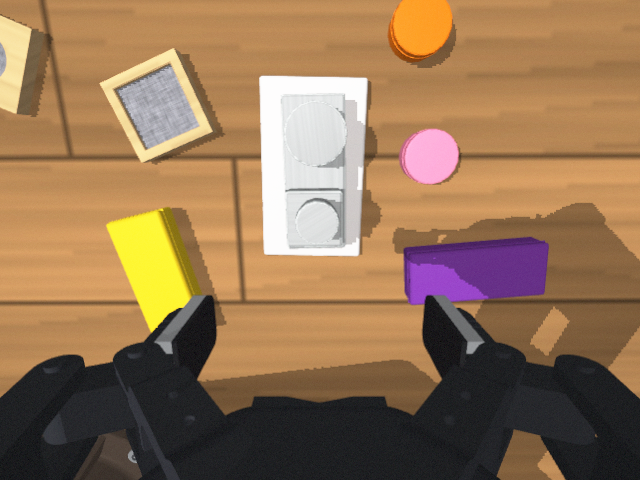

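The wrist view shows the large round tin's top at (315,133), the small tin at (317,220) on the square tin (corners about (285,189) and (343,247)), and the oblong tin under both. I'll compare these with the top view.

Run:
```python
from h import *
o=get_obs();c=capture("wrist")
f=lambda n,p,z:print(n,np.round(cast(c,p,z,o)*1000,1)[:,:2].tolist())
f('small',(317,219),.108);f('round',(315.5,133),.078)
f('sq',[(286,190),(343,189.5),(287,247),(343,246.5)],.078)
f('obl',[(281,94),(345,94)],.046)
```

```text
small [[437.1, -339.0]]
round [[506.6, -337.5]]
sq [[457.4, -310.9], [458.0, -362.2], [403.9, -310.6], [404.5, -363.3]]
obl [[542.0, -305.3], [542.1, -364.6]]
```

>>> send_rows:
  series: "70 5 3 -40 0;60 0 0 -40 0;60 0 0 -40 0;60 0 0 -30 0;60 0 0 -15 0;60 0 0 0 0;20 0 0 0 0;20 0 0 0 0;20 0 0 0 0;20 0 0 0 0;20 0 0 0 0;20 0 0 0 0"

```text
time: 3.85
ee_pos: [0.4359, -0.3385, 0.0877]
tcp_rot: [[0.0, -1.0, 0.002], [-1.0, -0.0, -0.001], [0.001, -0.002, -1.0]]
force: [-0.8, 0.3, 8.4]
gripper_width: 0.0342
```

>>> send_rows:
  series: "20 0 0 10 0;20 0 0 30 0;20 0 0 40 0;20 10 20 30 0;20 15 40 10 0;20 20 45 0 0;20 20 45 0 0;20 20 45 0 0;20 20 45 0 0;20 20 45 0 0;20 20 40 0 0;20 0 0 0 0"

```text
time: 5.05
ee_pos: [0.5825, -0.0084, 0.2075]
tcp_rot: [[0.004, -1.0, 0.003], [-1.0, -0.004, 0.001], [-0.001, -0.003, -1.0]]
force: [0.9, -0.3, -1.1]
gripper_width: 0.0341
```

Run:
```python
from h import *
o=get_obs();c=capture("wrist");cv2.imwrite('pics/w2.png',c['image'][:,:,::-1]);print(o['time'],o['ee_pos'],o['force'],o['gripper_width'])
```

```text
5.05 [ 0.58249049 -0.0083936   0.20754355] [ 0.89815697 -0.34789912 -1.06109798] 0.03409543538938195
```

View pics/w2.png

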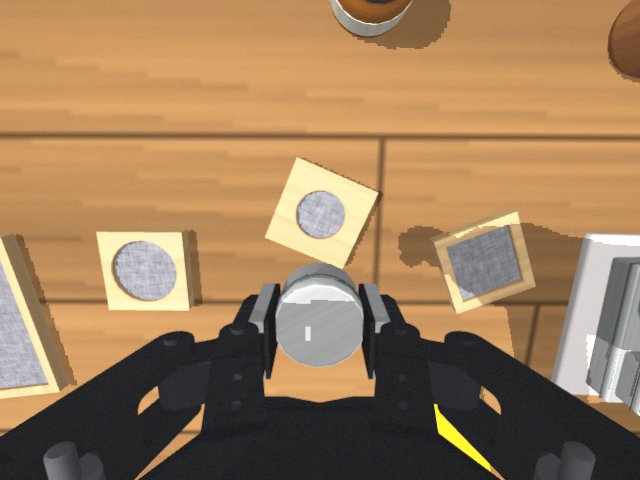

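The small tin is held upright, with its top at about (320,320). The small round holder's recess is at (321,214). I'll measure the offset.

```bash
cat >> h.py <<'E'
def wlook(name=None):
    o=get_obs();c=capture("wrist");im=c['image'];hsv=cv2.cvtColor(im,cv2.COLOR_RGB2HSV)
    if name:cv2.imwrite(f'pics/{name}.png',im[:,:,::-1])
    return o,c,cv2.inRange(hsv,(90,8,60),(135,90,215)),cv2.inRange(hsv,(8,40,170),(32,190,255))
E
python3 - <<'E'
from h import *
o,c,g,t=wlook()
f=lambda n,p,z:print(n,np.round(cast(c,p,z,o)*1000,1)[:,:2].tolist())
f('tin',(319.5,320),.2278)
cv2.imwrite('pics/g.png',g)
for n,b,z in(('small',(285,180,355,250),.012),('round',(105,235,182,305),.012),('square',(445,222,525,305),.012)): print(n,rect(c,roi(g,*b),z,o))
E
```

```text
tin [[582.9, -10.1]]
small [584.   -8.9  45.2  44.8 -89.8]
round [524.6 170.8  61.2  61.1  78.6]
square [ 534.1 -176.    61.1   59.8  -68.2]
```

>>> send_rows:
  series: "20 1 0 -40 0;20 0 0 -40 0;20 0 0 -40 0;20 0 0 -35 0;20 0 0 -18 0;20 0 0 -8 0;20 0 0 -4 0;20 0 0 -2 0;20 0 0 0 0"

```text
time: 6.05
ee_pos: [0.5828, -0.0138, 0.0216]
tcp_rot: [[-0.001, -1.0, 0.003], [-1.0, 0.001, -0.0], [0.0, -0.003, -1.0]]
force: [0.1, 4.0, 15.1]
gripper_width: 0.034
```

>>> send_rows:
  series: "20 0 0 5 0;20 0.5 5 0 0;20 0 0 0 0;20 0 0 0 0"

```text
time: 6.45
ee_pos: [0.5817, -0.008, 0.0244]
tcp_rot: [[-0.0, -1.0, -0.0], [-1.0, 0.0, -0.0], [0.0, 0.0, -1.0]]
force: [-0.3, -0.4, -0.3]
gripper_width: 0.0335
```

Run:
```python
from h import *
o,c,g,t=wlook('w3');print(o['ee_pos'],o['force'],o['joint_pos'],o['qvel'].round(3))
```

```text
[ 0.58169815 -0.00798812  0.02442799] [-0.33947925 -0.39187348 -0.32204702] [-6.58115575e-02  6.63526417e-01  1.90637514e+00 -7.95507586e-05
  5.71726565e-01  1.50519237e+00] [-0.002  0.006  0.002  0.    -0.002 -0.002]
```

View pics/w3.png

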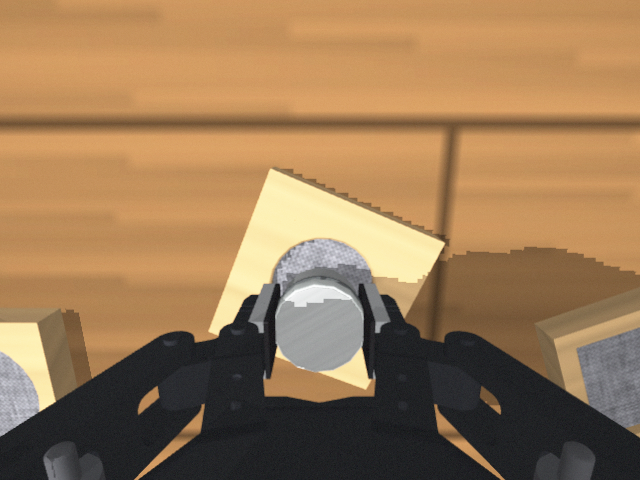

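>>> send_rows:
  series: "20 2 -0.5 -2 0;20 0 0 -2 0;20 0 0 -1.5 0;20 0 0 0 0;20 0 0 0 0"

```text
time: 7.0
ee_pos: [0.5839, -0.0085, 0.0192]
tcp_rot: [[-0.0, -1.0, 0.0], [-1.0, 0.0, -0.0], [0.0, -0.0, -1.0]]
force: [-3.9, -0.4, 12.6]
gripper_width: 0.0341
```

>>> send_rows:
  series: "45 0 0 0 0;60 0 0 0 0;60 0 0 0 0;60 0 0 0 0;60 0 0 20 0;60 0 0 40 0;60 0 0 50 0;60 0 0 50 0;60 0 0 0 0"

```text
time: 7.9
ee_pos: [0.5873, -0.0086, 0.1852]
tcp_rot: [[-0.0, -1.0, 0.01], [-1.0, 0.0, -0.001], [0.001, -0.01, -1.0]]
force: [0.1, 0.1, -1.3]
gripper_width: 0.0599
```

Run:
```python
from h import *
o,c,g,t=wlook('w4');print(o['ee_pos'],o['force'])
p=proj(c,[[.584,-.0085,.04],[.584,-.0085,.016]],o);print(p)
x,y=p[0].astype(int);im=c['image'][max(0,y-110):y+110,max(0,x-150):x+150]
cv2.imwrite('pics/z4.png',cv2.resize(im,None,fx=2.5,fy=2.5)[:,:,::-1]);print(max(0,x-150),max(0,y-110))
```

```text
[ 0.58729193 -0.00859426  0.18523244] [ 0.08332869  0.07328311 -1.25395265]
[[319.41934475 232.27668666]
 [319.3765602  226.18135772]]
169 122
```

View pics/z4.png

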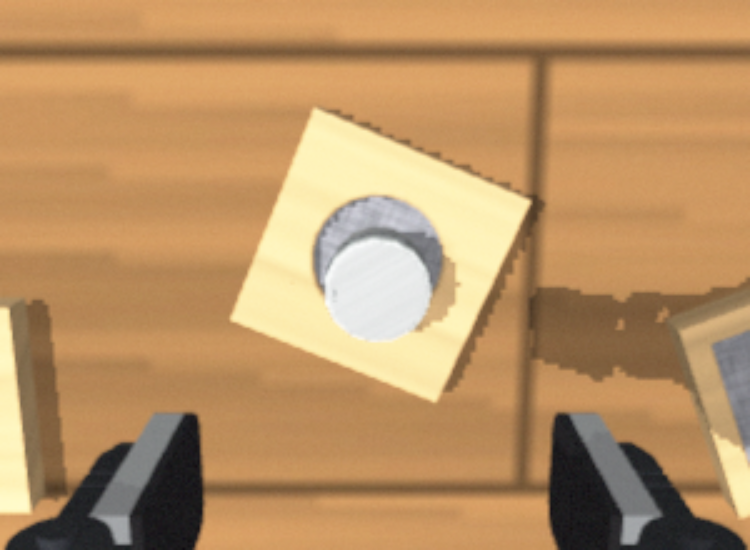

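>>> send_rows:
  series: "70 -10 -41 0 0;80 -10 -41 0 0;80 -10 -41 0 0;80 -10 -41 0 0;80 -10 -41 0 0;80 -10 -41 0 0;80 -10 -41 0 0;80 -10 -42 0 0;80 0 0 0 0;80 0 0 0 0"

```text
time: 8.95
ee_pos: [0.5027, -0.3378, 0.1774]
tcp_rot: [[-0.002, -1.0, -0.002], [-1.0, 0.002, 0.001], [-0.001, 0.002, -1.0]]
force: [0.2, 1.5, -1.1]
gripper_width: 0.0801
```

Run:
```python
from h import *
o,c,g,t=wlook('w5');print(o['ee_pos'])
z=cv2.resize(c['image'][60:460,160:480],None,fx=1.25,fy=1.5)
s=capture("side");p=proj(s,[[.584,-.0085,.025]])[0].astype(int);print(p)
z2=cv2.resize(s['image'][p[1]-35:p[1]+35,p[0]-45:p[0]+45],(400,311),interpolation=cv2.INTER_CUBIC)
z=z[:600,:400];C=np.zeros((600,800,3),np.uint8);C[:z.shape[0],:z.shape[1]]=z;C[:311,400:]=z2
cv2.imwrite('pics/z5.png',C[:,:,::-1])
```

```text
[ 0.50272147 -0.33783834  0.17736741]
[310 234]
```

View pics/z5.png

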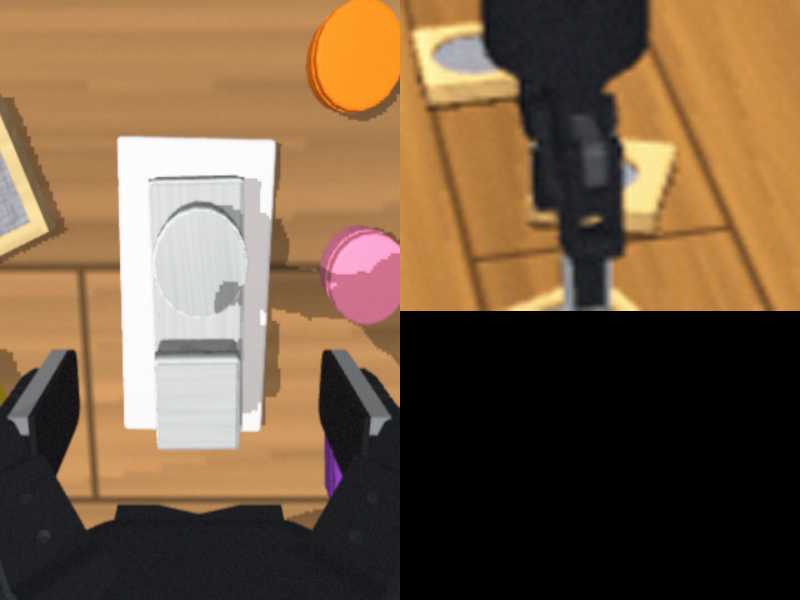

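The stack is undisturbed. I'll grasp the large round tin, at (200,260) in the crop.

>>> send_rows:
  series: "80 3 0 -35 0;80 0 0 -35 0;80 0 0 -30 0;80 0 0 -15 0;80 0 0 -8 0;80 0 0 0 0;40 0 0 0 0;40 0 0 0 0;40 0 0 0 0;40 0 0 0 0;40 0 0 0 0;40 0 0 0 0"

```text
time: 10.25
ee_pos: [0.5076, -0.338, 0.0575]
tcp_rot: [[-0.0, -1.0, 0.002], [-1.0, 0.0, -0.001], [0.001, -0.002, -1.0]]
force: [-0.7, 2.0, 9.9]
gripper_width: 0.0518
```

>>> send_rows:
  series: "40 0 0 5 0;40 0 0 20 0;40 0 0 40 0;40 0 0 40 0;40 0 20 20 0;40 1 40 0 0;40 2 45 0 0;40 2 45 0 0;40 2 45 0 0;40 2 45 0 0;40 2 45 0 0;40 2 45 0 0"

```text
time: 11.45
ee_pos: [0.5197, -0.0057, 0.1817]
tcp_rot: [[-0.0, -1.0, 0.001], [-1.0, 0.0, -0.0], [0.0, -0.001, -1.0]]
force: [1.1, -0.2, -2.7]
gripper_width: 0.0521
```

>>> send_rows:
  series: "40 1 45 0 0;40 1 45 0 0;40 1 45 0 0;40 1 35 0 0;40 0 8 0 0;40 0 0 0 0;40 0 0 0 0"

```text
time: 12.15
ee_pos: [0.5237, 0.1699, 0.1811]
tcp_rot: [[-0.0, -1.0, 0.0], [-1.0, 0.0, -0.0], [0.0, -0.0, -1.0]]
force: [0.1, 0.4, -2.8]
gripper_width: 0.0523
```

Run:
```python
from h import *
o,c,g,t=wlook('w6');print(o['ee_pos'],o['force'],o['gripper_width'],o['qvel'].round(3))
s=capture("side");p=proj(s,[[.584,-.0085,.025]])[0].astype(int)
z2=cv2.resize(s['image'][p[1]-35:p[1]+35,p[0]-45:p[0]+45],(400,311),interpolation=cv2.INTER_CUBIC)
C=np.zeros((480,800,3),np.uint8);C[:,:400]=c['image'][:,120:520];C[:311,400:]=z2
cv2.imwrite('pics/z6.png',C[:,:,::-1])
```

```text
[0.52366852 0.1698837  0.18108083] [ 0.0602328   0.35578874 -2.75823204] 0.0522828048711225 [-0.02   0.     0.005 -0.002 -0.    -0.001]
```

View pics/z6.png

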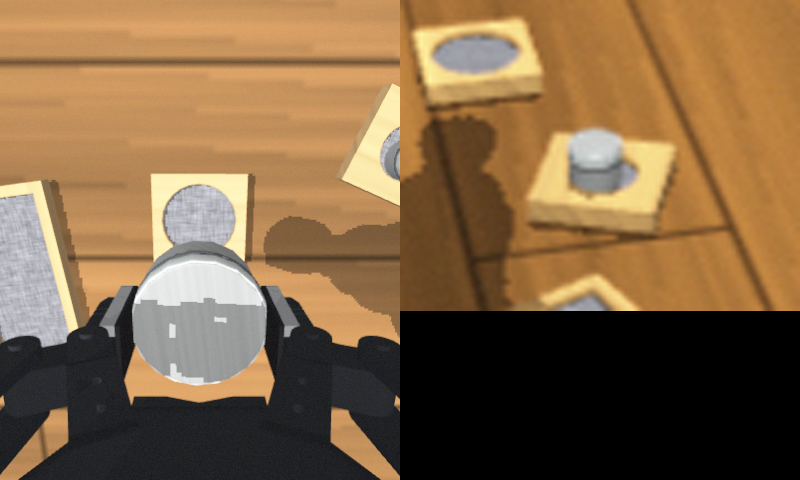

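The small tin is level in its recess, a few mm towards −x. The round tin is held upright, top centre at (320,318). I'll check its offset.

Run:
```python
from h import *
o,c,g,t=wlook()
print(np.round(cast(c,[(319.5,320)],.2016,o)*1000,1), o['ee_pos'])
print(np.round(cast(c,[(319,218)],.011,o)*1000,1))
```

```text
[[525.5 169.7 201.6]] [0.52377387 0.16933524 0.18096756]
[[526.3 169.8  11. ]]
```

>>> send_rows:
  series: "40 0 1 -30 0;40 0 0 -35 0;40 0 0 -35 0;40 0 0 -30 0;40 0 0 -15 0;40 0 0 -8 0;40 0 0 0 0;40 0 0 0 0"

```text
time: 13.1
ee_pos: [0.5244, 0.1713, 0.0285]
tcp_rot: [[-0.001, -1.0, 0.001], [-1.0, 0.001, 0.0], [-0.0, -0.001, -1.0]]
force: [0.4, 1.1, -2.8]
gripper_width: 0.052
```

>>> send_rows:
  series: "40 0 0 -3 0;40 0 0 -2 0;40 0 0 -1.5 0;40 0 0 0 0;40 0 0 0 0"

```text
time: 13.6
ee_pos: [0.524, 0.1717, 0.0216]
tcp_rot: [[-0.0, -1.0, 0.001], [-1.0, 0.0, 0.0], [-0.0, -0.001, -1.0]]
force: [-0.7, -0.2, 3.8]
gripper_width: 0.0517
```

>>> send_rows:
  series: "60 0 0 0 0;80 0 0 0 0;80 0 0 0 0;80 0 0 20 0;80 0 0 40 0;80 0 0 50 0;80 0 0 50 0;80 0 0 0 0;80 0 0 0 0"

```text
time: 14.5
ee_pos: [0.5244, 0.1718, 0.1826]
tcp_rot: [[-0.0, -1.0, 0.003], [-1.0, 0.0, 0.001], [-0.001, -0.003, -1.0]]
force: [0.3, -0.8, -0.3]
gripper_width: 0.0802
```

Run:
```python
from h import *
o,c,g,t=wlook('w7');print(o['ee_pos'],o['force'])
p=proj(c,[[.524,.171,.042]],o);print(p);cv2.imwrite('pics/z7.png',cv2.resize(c['image'][100:400,120:520],None,fx=1.5,fy=1.5)[:,:,::-1])
```

```text
[0.52441702 0.17175764 0.18256675] [ 0.26168757 -0.8249245  -0.26221724]
[[320.68183124 229.07298309]]
```

View pics/z7.png

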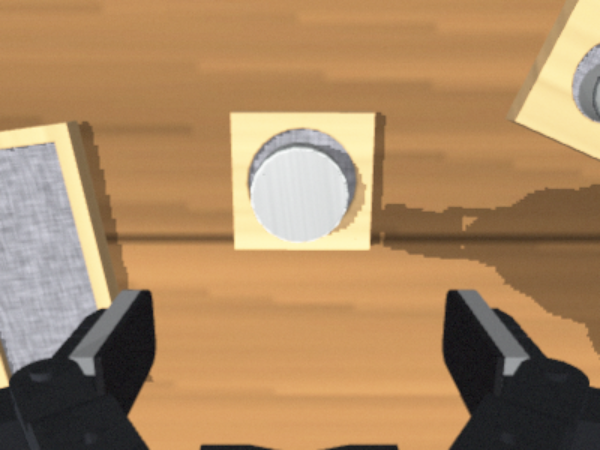

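>>> send_rows:
  series: "80 -8 -46 0 0;80 -8 -46 0 0;80 -8 -46 0 0;80 -8 -46 0 0;80 -8 -46 0 0;80 -8 -46 0 0;80 -8 -46 0 0;80 -8 -46 0 0;80 -8 -46 0 0;80 -8 -46 0 0;80 -8 -46 0 0"

```text
time: 15.65
ee_pos: [0.4342, -0.3357, 0.1795]
tcp_rot: [[-0.0, -1.0, -0.002], [-1.0, 0.0, 0.002], [-0.002, 0.002, -1.0]]
force: [1.4, -0.2, 1.5]
gripper_width: 0.0802
```

The large round tin is seated: top at (320,229), predicted (321,229). Next is the square tin.

>>> send_rows:
  series: "80 -3 -1 -35 0;80 0 0 -35 0;80 0 0 -30 0;80 0 0 -18 0;80 0 0 -9 0;80 0 0 0 0;40 0 0 0 0;40 0 0 0 0;40 0 0 0 0;40 0 0 0 0;40 0 0 0 0;40 0 0 0 0"

```text
time: 16.85
ee_pos: [0.4333, -0.3357, 0.0555]
tcp_rot: [[-0.0, -1.0, 0.001], [-1.0, 0.0, -0.001], [0.001, -0.001, -1.0]]
force: [-1.1, 1.3, 7.7]
gripper_width: 0.051
```

>>> send_rows:
  series: "40 0 0 5 0;40 0 0 20 0;40 0 0 40 0;40 0 0 40 0;40 15 20 20 0.05;40 20 30 0 0.1;40 20 30 0 0.1;40 20 30 0 0.1;40 20 30 0 0.03;40 6 20 0 0;40 0 0 0 0;40 0 0 0 0"

```text
time: 18.05
ee_pos: [0.5338, -0.1752, 0.1798]
tcp_rot: [[0.372, -0.928, 0.0], [-0.928, -0.372, -0.0], [0.0, -0.0, -1.0]]
force: [-0.3, -0.0, -2.9]
gripper_width: 0.0507
```

Run:
```python
from h import *
o,c,g,t=wlook('w8');print(o['ee_pos'],o['force'],o['gripper_width'],np.degrees(np.arctan2(*o['tcp_rot'][[1,0],0])))
```

```text
[ 0.53382565 -0.17517917  0.17979055] [-0.32707073 -0.0156188  -2.85319092] 0.050729277189230045 -68.16795600105763
```

View pics/w8.png

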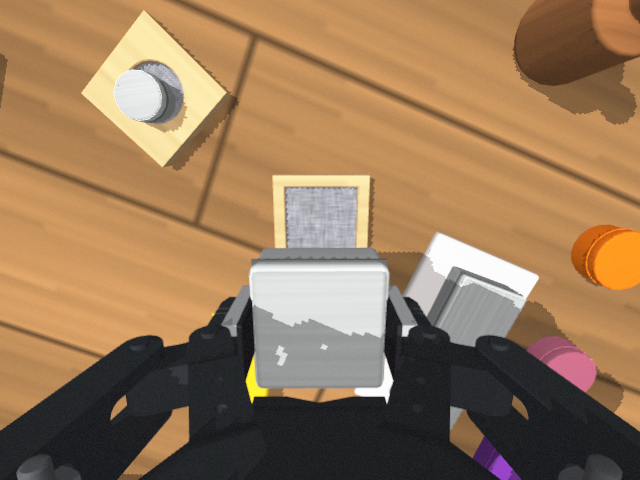

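The square tin is held upright and aligned with its holder. I'll check its centre against the tool.

Run:
```python
from h import *
o,c,g,t=wlook()
P=cast(c,[(250,262),(390,262),(387,386),(254,386)],.2023,o)*1000
print(P.round(1)[:,:2],P.mean(0).round(1),o['ee_pos'],[np.linalg.norm(P[i]-P[i-1]).round(1) for i in range(4)])
```

```text
[[ 548.5 -142.2]
 [ 567.3 -189.3]
 [ 519.  -210.3]
 [ 499.2 -160.6]] [ 533.5 -175.6  202.3] [ 0.53365482 -0.17573577  0.17970445] [np.float64(52.6), np.float64(50.7), np.float64(52.6), np.float64(53.5)]
```

Centred. I'll lower it: 179.7 → about 25, then gently to contact near 19.5.

>>> send_rows:
  series: "40 0 0 -35 0;40 0 0 -35 0;40 0 0 -35 0;40 0 0 -30 0;40 0 0 -15 0;40 0 0 -4 0;40 0 0 0 0;40 0 0 -3 0;40 0 0 -2 0;40 0 0 -1 0;40 0 0 0 0;40 0 0 0 0"

```text
time: 19.35
ee_pos: [0.534, -0.1754, 0.0196]
tcp_rot: [[0.371, -0.929, 0.0], [-0.929, -0.371, -0.0], [0.0, -0.0, -1.0]]
force: [0.0, -0.1, -2.1]
gripper_width: 0.0506
```

>>> send_rows:
  series: "40 0 0 -1.5 0;40 0 0 0 0;40 0 0 0 0"

```text
time: 19.65
ee_pos: [0.534, -0.1754, 0.0194]
tcp_rot: [[0.371, -0.929, 0.001], [-0.929, -0.371, -0.0], [0.001, -0.001, -1.0]]
force: [-7.2, 2.5, 31.3]
gripper_width: 0.051
```

>>> send_rows:
  series: "40 0 0 1 0;60 0 0 0 0;80 0 0 0 0;80 0 0 0 0;80 0 0 20 0;80 0 0 40 0;80 0 0 50 0;80 0 0 50 0;80 0 0 0 0;80 0 0 0 0"

```text
time: 20.65
ee_pos: [0.5344, -0.1756, 0.18]
tcp_rot: [[0.371, -0.929, 0.002], [-0.929, -0.371, -0.001], [0.002, -0.002, -1.0]]
force: [-1.3, 0.4, -1.2]
gripper_width: 0.08
```

Run:
```python
from h import *
o,c,g,t=wlook('w9');print(o['ee_pos'],o['force'])
R=o['tcp_rot'][:,:2]*.026
print(proj(c,[np.array([.534,-.1757,.042])+R@np.array(s) for s in((0,0),(-1,-1),(1,-1),(1,1),(-1,1))],o).round(1)-[120,80])
cv2.imwrite('pics/z9.png',c['image'][80:380,120:520][:,:,::-1])
```

```text
[ 0.53441827 -0.17562977  0.17999402] [-1.31000064  0.3657845  -1.23418255]
[[199.4 149.9]
 [167.1 118.6]
 [231.7 118.5]
 [230.2 179.8]
 [168.7 179.9]]
```

View pics/z9.png

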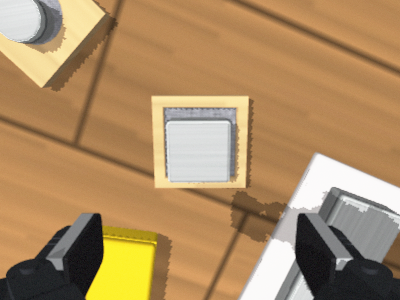

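>>> send_rows:
  series: "84 -8 -20 0 -0.05;84 -8 -20 0 -0.1;84 -8 -20 0 -0.1;84 -8 -20 0 -0.1;84 -8 -20 0 -0.03;84 -9 -20 0 0;84 -9 -20 0 0;84 -9 -20 0 0;84 0 0 0 0;84 0 0 0 0"

```text
time: 21.7
ee_pos: [0.4659, -0.335, 0.1772]
tcp_rot: [[-0.001, -1.0, -0.002], [-1.0, 0.001, 0.002], [-0.002, 0.002, -1.0]]
force: [0.5, 0.3, -0.8]
gripper_width: 0.0842
```

The square tin is seated, with its corners where predicted. Next is the oblong tin.

>>> send_rows:
  series: "85 1 0 -40 0;85 0 0 -40 0;85 0 0 -40 0;85 0 0 -25 0;85 0 0 -10 0;85 0 0 -5 0;85 0 0 0 0;85 0 0 0 0"

```text
time: 22.5
ee_pos: [0.4685, -0.3357, 0.0199]
tcp_rot: [[-0.0, -1.0, 0.001], [-1.0, 0.0, -0.001], [0.001, -0.001, -1.0]]
force: [-0.3, -0.3, 0.2]
gripper_width: 0.0851
```

>>> send_rows:
  series: "40 0 0 0 0;40 0 0 0 0;40 0 0 0 0;40 0 0 0 0;40 0 0 0 0;40 0 0 0 0"

```text
time: 23.1
ee_pos: [0.4684, -0.3359, 0.0201]
tcp_rot: [[0.0, -1.0, 0.001], [-1.0, -0.0, -0.001], [0.001, -0.001, -1.0]]
force: [-1.2, 2.2, 13.3]
gripper_width: 0.0591
```

>>> send_rows:
  series: "40 0 0 5 0;40 0 0 20 0;40 0 0 40 0;40 0 0 50 0;40 5 20 35 0;40 5 40 0 0;40 5 45 0 0;40 5 45 0 0;40 0 45 0 0;40 0 45 0 0;40 0 45 0 0;40 0 45 0 0"

```text
time: 24.3
ee_pos: [0.4872, -0.0037, 0.1691]
tcp_rot: [[-0.001, -1.0, 0.0], [-1.0, 0.001, 0.0], [-0.0, -0.0, -1.0]]
force: [0.9, -0.6, -4.2]
gripper_width: 0.0589
```

>>> send_rows:
  series: "40 0 45 0 0;40 0 45 0 0;40 0 45 0 0.03;40 0 45 0 0.03;40 0 45 0 0.03;40 -5 45 0 0.03;40 -5 40 0 0.014;40 -5 30 0 0;40 -5 10 0 0;40 0 0 0 0;40 0 0 0 0"

```text
time: 25.4
ee_pos: [0.4674, 0.3438, 0.1687]
tcp_rot: [[0.134, -0.991, -0.001], [-0.991, -0.134, -0.001], [0.001, 0.001, -1.0]]
force: [0.4, -0.9, -5.0]
gripper_width: 0.0589
```

Run:
```python
from h import *
o,c,g,t=wlook('w10');print(o['ee_pos'],o['force'],o['gripper_width'],np.degrees(np.arctan2(*o['tcp_rot'][[1,0],0])))
```

```text
[0.46741051 0.34378748 0.1687426 ] [ 0.41571558 -0.87909783 -5.04294676] 0.05886775915319215 -82.3139611208416
```

View pics/w10.png

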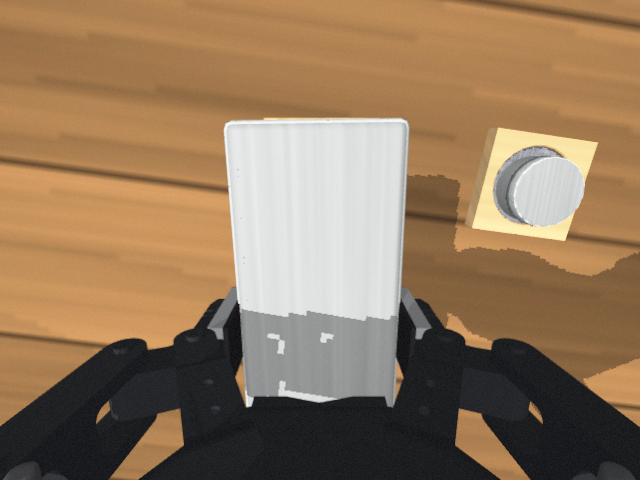

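The oblong tin is held level, with its front corners at (226,123) and (408,121). I'll work out its centre.

Run:
```python
from h import *
o,c,g,t=wlook()
P=cast(c,[(226,122),(408,120.5)],.1946,o)*1000
m=P.mean(0);y=o['tcp_rot'][:,1];print(P.round(1),np.linalg.norm(P[0]-P[1]),(m+75*y).round(1),o['ee_pos'])
```

```text
[[537.1 383.  194.6]
 [545.1 326.  194.6]] 57.61297814637835 [466.8 344.5 194.6] [0.46776005 0.34348902 0.16882396]
```

Run:
```python
from h import *
o,c,g,t=wlook()
im=c['image'];hs=cv2.cvtColor(im,cv2.COLOR_RGB2HSV);m=(hs[:,:,1]<40)&(hs[:,:,2]>90)
for r in(128,150,200,250,280):
    x=np.where(m[r,200:430])[0]+200;P=cast(c,[(x[0],r),(x[-1]+1,r)],.1946,o)*1000
    print(r,x[0],x[-1],np.linalg.norm(P[0]-P[1]).round(1))
```

```text
128 224 408 58.9
150 225 407 59.2
200 230 405 59.1
250 234 402 59.0
280 236 401 59.3
```

The width is uniform along the tin, so it's level. I'll correct by (−3, −1.5) and lower it.

>>> send_rows:
  series: "40 -3 -1.5 -30 0;40 0 0 -35 0;40 0 0 -35 0;40 0 0 -25 0;40 0 0 -12 0;40 0 0 -5 0;40 0 0 0 0;40 0 0 -3 0;40 0 0 -2 0;40 0 0 0 0;40 0 0 0 0"

```text
time: 26.65
ee_pos: [0.465, 0.3432, 0.0222]
tcp_rot: [[0.133, -0.991, 0.001], [-0.991, -0.133, 0.0], [-0.0, -0.001, -1.0]]
force: [0.4, 0.5, -4.4]
gripper_width: 0.0587
```

>>> send_rows:
  series: "40 -0.5 -0.5 -2 0;40 0 0 -1 0;40 0 0 -1 0;40 0 0 0 0;40 0 0 0 0"

```text
time: 27.15
ee_pos: [0.4642, 0.3425, 0.0182]
tcp_rot: [[0.133, -0.991, -0.0], [-0.991, -0.133, -0.0], [0.0, 0.0, -1.0]]
force: [-2.9, -1.4, 5.7]
gripper_width: 0.0593
```

>>> send_rows:
  series: "65 0 0 0 0;80 0 0 0 0;85 0 0 0 0;85 0 0 0 0;85 0 0 20 0;85 0 0 40 0;85 0 0 50 0;85 0 0 50 0;85 0 -40 10 0;85 0 -40 0 0;85 0 -40 0 0;85 0 0 0 0"

```text
time: 28.35
ee_pos: [0.4636, 0.2189, 0.188]
tcp_rot: [[0.131, -0.991, -0.001], [-0.991, -0.131, -0.001], [0.001, 0.001, -1.0]]
force: [0.2, -0.3, 0.3]
gripper_width: 0.0849
```

>>> send_rows:
  series: "85 0 -45 0 0;85 0 -45 0 0;85 0 -45 0 0;85 0 -45 0 0;85 0 -45 0 0;85 0 -45 0 0;85 0 -45 0 0;85 0 -45 0 0;85 0 -45 0 0;85 0 -45 0 0;85 0 -45 0 0;85 0 0 0 0"

```text
time: 29.55
ee_pos: [0.465, -0.2773, 0.1878]
tcp_rot: [[0.13, -0.992, 0.002], [-0.992, -0.13, -0.002], [0.002, -0.001, -1.0]]
force: [0.8, 1.0, -0.7]
gripper_width: 0.0847
```

Run:
```python
from h import *
print(get_obs()['ee_pos'])
c=capture("top");s=capture("side")
A=cv2.resize(c['image'][190:350,80:400],(800,400),interpolation=cv2.INTER_CUBIC)
cv2.imwrite('pics/f_top.png',A[:,:,::-1])
B=cv2.resize(s['image'][160:310,200:400],(800,600),interpolation=cv2.INTER_CUBIC)
cv2.imwrite('pics/f_side.png',B[:,:,::-1])
for n,p in dict(obl=(.4642,.3426,.044),rnd=(.524,.171,.042),small=(.584,-.0086,.040),sq=(.534,-.1757,.042)).items():
    print(n,((proj(c,[p])[0]-[80,190])*2.5).round(1),((proj(s,[p])[0]-[200,160])*4).round(1))
```

```text
[ 0.46501383 -0.27726324  0.18784046]
obl [ 93.6 226.2] [228.9  86.6]
rnd [289.6 162.6] [323.8 172.8]
small [491.8  99.9] [439.9 281.9]
sq [676.8 156.5] [416.1 421.2]
```

View pics/f_top.png

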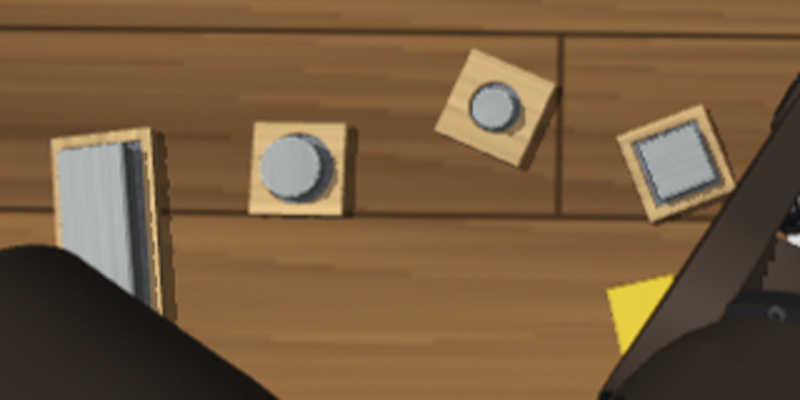

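View pics/f_side.png

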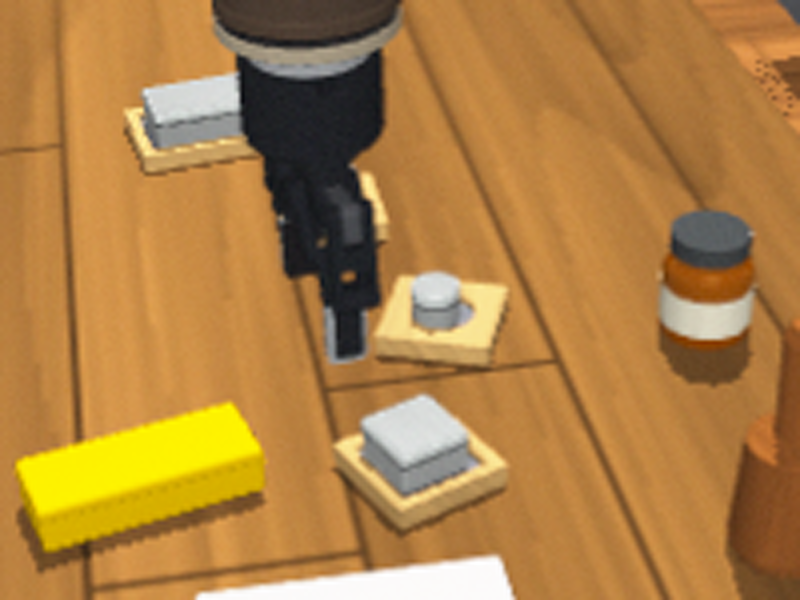

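The oblong, round and square tins sit where predicted. The small tin's top reads about 6 mm towards −x, so it's probably against the recess wall. I'll check its height and level numerically from both views before deciding whether to mend it.

Run:
```python
from h import *
from scipy.optimize import least_squares
V={}
for n,z in(("top",100),("side",160)):
    c=capture(n);p=proj(c,[[.579,-.0086,.040]])[0];h=cv2.cvtColor(c['image'],cv2.COLOR_RGB2HSV)
    x0,y0=(p-13).astype(int);H=h[y0:y0+26,x0:x0+26]
    H=cv2.resize(H,None,fx=4,fy=4,interpolation=cv2.INTER_LINEAR)
    m=((H[:,:,1]<38)&(H[:,:,2]>z)).astype(np.uint8)
    k=max(cv2.findContours(m,cv2.RETR_EXTERNAL,cv2.CHAIN_APPROX_NONE)[0],key=cv2.contourArea)
    e=cv2.fitEllipse(k);ctr=(np.array(e[0])-1.5)/4+[x0,y0];V[n]=(c,ctr)
    print(n,p.round(1),ctr.round(1),np.array(e[1])/4,e[2],'tin top expected diameter',np.linalg.norm(proj(c,[[.566,-.0086,.04]])-proj(c,[[.602,-.0086,.04]])))
    print('\n'.join(''.join('#' if v else '.' for v in r[::2]) for r in m[::4]))
r=least_squares(lambda P:np.r_[proj(V['top'][0],P)[0]-V['top'][1],proj(V['side'][0],P)[0]-V['side'][1]],[.58,0,.04])
print('triangulated top centre',(r.x*1000).round(1),'residual px',r.fun.round(2))
```

```text
top [276.7 232.1] [276.9 232. ] [16.38781929 19.31788063] 43.133697509765625 tin top expected diameter 15.609680284328945
....................................................
....................................................
....................................................
....................................................
....................................................
............................##########..............
...................######################...........
..................##########################........
...............################################.....
..............##################################....
.............###############################...#....
............#################################....#..
............#################################.......
............#################################.......
............#################################.......
............#################################.......
............################################........
............################################........
.............###########
[... 1281 characters left out ...]
######################.............
................########################............
.................######################.............
.................#######################............
..................###################...............
.....................#############..................
.........................................####.......
.........................................#####......
.........................................#####......
........................................####........
....................................................
....................................................
triangulated top centre [579.9  -8.7  34.9] residual px [-0.02  0.23  0.29 -0.07]
```

The small tin is level: its top ellipse in the side view is horizontal within about 2°, and its height isn't high. It is about 4–6 mm off centre, inside the 10 mm limit. The gripper is clear of everything, so I'm handing in.

```bash
python3 -c "
from station import *
print(finish_job())"
```

```text
the job is handed in; nothing more can be done
None
```

All four tins are in their own holders and I've handed the job in, after about 30 s on the robot clock. `finish_job()` gives no verdict, so this rests on my own checks. I moved them one at a time: small round, large round, square, then oblong. I did not reach for the maul, the glue jar or the look-alikes.

- **Large round and square:** close wrist views put both within about 1–2 mm of centre and flat.
- **Oblong:** it was set down at the measured holder centre with a light contact force at the expected height. The last top and side pictures show it lying in its recess, partly hidden by the arm, and I took no close-up of it after placing.
- **Small round:** this one is off centre, by about 4–6 mm towards the robot but inside the 10 mm limit. Its first lowering drifted about 5 mm sideways and touched at about 15 N, so I lifted it, corrected and set it down again. The side view shows it level.
- **Disagreement:** for the small tin's top, my two-view height came out at 35 mm, against 40 mm if it sits on the recess floor. I put that down to the coarse pixels at that distance, because a tin caught on the rim would read high and tilted.

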